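# Open the parts cleaner and load the bell

## Robot

A 7-joint arm with a two-finger parallel gripper is mounted at the origin on the work surface. World frame = base frame: x ahead of the robot, y to its left, z up, the work surface at z = 0. Lengths are in m, angles in rad, forces in N, time in s.
With the tool pointing down it reaches from about 0.35 to 0.9 m from the base axis. Payload 8.1 kg.
Tool frame: the origin (TCP) lies on the centre line of the jaws, within the pads' length; the fingertips stand 19 mm ahead of it and the grasp point (between the pads) is the TCP; z points along the fingers, y is the direction in which the jaws open and shut (so a half turn about z gives the same grasp; the last joint's range is limited). The gripper opens to 92 mm and grips with 3 to 60 N. Pads are 19 mm wide; open, the fingers measure 130 mm over their backs; the gripper's body (75 mm by 190 mm) begins 47 mm behind the grasp point.
Start: joints at [-1.34, 0.434, 0.025, 1.573, -0.012, 1.134, -0.075], TCP at [0.205, 0.591, 0.21] pointing down, gripper open.
Joint ranges: [-2.62, 2.62], [-0.44, 2.09], [-1.27, 1.32], [0.08, 2.57], [-1.32, 4.46], [0.12, 2], [-2.74, 2.74]. Speed limits (rad/s): [2.22, 2.22, 3.01, 3.01, 3.14, 3.14, 3.14].

## Interface

Orientations are given as a rotation vector (axis times angle).
In Python, from cell import monitor, imaging, workorder, outline_of gives the robot as it stands.
- The arm moves only by the tool move_arm, never from a script. Its argument "series" is a list of rows, each a list of 6 numbers: the shift along the world's x, y, z in cm, then the turn, a rotation vector about the world's x, y, z in degrees. A call has 1 to 8 rows; each row shifts and turns the commanded pose from where the row before left it; what a row does not reach is not made up. A row lasts 1/10 s, in which the tool goes at most 50 mm and 8.59 degrees, less where a joint would pass 70% of its speed; a pose out of reach is approached as far as the arm can. A call with a gripper value outside its range is refused whole. "grip" is the opening, from 0 (shut) to 1 (fully open), set as the call begins (left out, the last holds). The fingers move at their own pace and stop on an object; "force" is the grip in N (left out, the last holds). Time passes only in rows, so rows that do not move let the fingers close. It gives the time, the measured TCP pose, the force and the opening at its end, in the units of the state.
- monitor.observe(): the state, without advancing time (a new reading comes with each control period).
- imaging.get_image(name): name is "side" or "top" or "wrist"; returns a dict with "color" (420x560x3 uint8, red, green, blue), "fx", "fy", "cx", "cy" (pixels), "rvec" (rotation vector, rad) and "tvec" (3), from world to camera coordinates, as OpenCV has them; the wrist camera has in their place "mount" (4x4, takes a point from camera to tool coordinates, whose origin is the TCP and whose axes are the flange's). Camera axes: x right, y down, z forward; pixel columns grow to the right and rows downward; lengths in m; the calibration is good to about 2 mm. A picture is of the moment at which its call begins: read the wrist's pose just before it. There is no depth.
- workorder.sign_off(): hands the job in, once; it reports no verdict.
Trained networks look in the newest picture that a camera, given by its name, has taken for a name from the list of things; names that differ only in an ending like _2 or _b are one class to them, and where a whole thing is asked for, a point or a joint stands for the part that bears it (a point fixed in the world has none). Each returns a list of dicts, best first, with "p" (0 to 1); they miss things now and then, are a little off and sometimes report something else, mostly with a low value. They report only what shows in the picture. A call takes as long as a camera call. They do not tell look-alikes from the thing itself.
- outline_of(camera, thing): "mask" (420x560 bool, what is visible of it) and "rect" ([left, top, width, height] in pixels, round what is visible of it).
The state is a dict: "clock": time; "joints": joint angles; "dq": joint speeds; "joint_efforts": joint torques, N m; "position": TCP position; "ee_rot": TCP orientation; "force": force on the tool from outside, world axes, zero at the start; "ft_torque": the same for the moment, N m; "width": opening from 0.0 (shut) to 1.0 (fully open).
Only numpy, scipy, OpenCV 4.12 (cv2) and the standard library are available. Lean on these libraries where they do the work, as an engineer would, in place of code of your own. Each camera call takes 0.05 s, during which the arm holds its last target. There are 200 camera calls.

## Task

Open the small parts cleaner: tip its loose lid up by the handle so that the opposite edge turns under the keeper clip, draw it out and lift it off, and lay it handle-end up on the sloped wooden rest, square to it and just above its stop ledge. Then take the bell with the square crown and stand it upright on the floor of the tank. Set both down rather than dropping them, and leave the other things on the bench where they are.

Things in the scene. Friction and masses are not known exactly. Their poses are not given: they have to be found in the camera images.
- tank: Small parts cleaner fixed to the bench, on its left or right half: open rectangular steel tank, outside 150 (its x) x 130 (its y) x 105 mm high, walls and floor 5 mm thick, grey plastic band round its foot. Origin: centre of its underside; z up. Its -x side, roughly towards the robot, carries a keeper clip.
- tank_keeper (a point): Middle of the inner end of the keeper clip's lip, on its underside, at tank (-69, 0, 114) mm: dark steel, 60 mm wide, lip 6 mm thick, from x = -92 to -69 mm, reaching some 10 mm over the lid's edge, 4 mm above the lid; its upright is at x = -92 to -86 mm.
- tank_floor (a point): Centre of the tank's inner floor, 5 mm above the bench.
- lid: Loose steel lid on the tank, about 0.3 kg: plate 158 (x) x 138 (y) x 5 mm, under it a centred plug 128 x 108 x 9 mm that sits in the mouth with 6 mm play each way. Origin: centre of the plate's underside (at the rim, 105 mm up, when closed); z up. Closed, its axes are parallel to the tank's within 1 degree.
- lid_handle (a point): Grip point on the lid's handle, at lid (52, 0, 29) mm. The handle is an upright black plastic tab across the lid near its +x edge: 10 mm thick (lid x), 50 mm wide (lid y), from the plate's top (z = 5 mm) to z = 41 mm.
- lid_edge (a point): Middle of the lid's -x edge, away from the handle, on the plate's underside, at lid (-79, 0, 0) mm. The keeper clip hooks over it, so the lid does not lift straight off: raise the +x (handle) end 0.3 to 0.5 rad, this end pivoting on the tank's rim (lid x = -75 mm), then draw the lid 15 mm or more towards its +x, and lift.
- rest: Sloped wooden lid rest fixed to the bench, on the other half from the tank: a plain board, 168 mm up the slope x 90 mm wide, on a base, rising towards its own +x at 0.42 rad (24 degrees). Origin: centre of the base's underside; z up, axes level. At the low (-x) end a stop ledge stands 20 mm proud of the board, its inner face 84 mm down the slope from the board's middle.
- rest_face (a point): Middle of the board's sloped face, at rest (0, 0, 75) mm; its axes are the rest's (level). The lid is to lie centred here on the flat of its plug (lid origin 9 mm off the board), handle at the high (+x) end, its -x edge just above the ledge.
- bell: Brass bell, about 0.4 kg, standing mouth down on the bench between tank and rest: 64 mm across the mouth, body 56 mm high, with an upright square crown on top, 24 (x) x 14 (y) mm and 30 mm high, so 86 mm in all. Origin: centre of its underside; z up.
- bell_crown (a point): Point in the crown, 80 mm above the bell's underside and 6 mm below the crown's top; fingers closing on it along bell y grip 14 mm.
- bowl: Bystander: round terracotta bowl, 130 mm across, 60 mm high; origin under its centre.
- spool: Bystander: solder spool with red flanges, 60 mm across, 40 mm high; origin under its centre.
- cap: Bystander: flat brass-coloured jar cap, 76 mm across, 12 mm high; origin under its centre.
- jar: Bystander: amber glass jar, 64 mm across, 90 mm high; origin under its centre.
- hammer: Bystander: hammer lying at the right; origin under its middle.
- brush: Bystander: brush lying at the right; origin under its middle.
- blank: Bystander: larger dark metal bell without a crown, 90 mm across, 77 mm high; origin under its centre.
There are look-alikes about, which are no part of the job. What is shaped like the lid but green is not meant.

How it is judged:
On the way, in this order (a step that is already met when the one before it is completed fails the run):
1. the lid is tipped up at its handle end by at least 0.2 rad while its opposite edge is still at the rim under the keeper clip (angle between lid's own z axis and vertical between 0.2 and 1.2 rad and z of lid_handle in the frame of tank above 0.143 m and z of lid_edge in the frame of tank below 0.113 m and x of lid_edge in the frame of tank between -0.09 and -0.066 m), for 0.05 s.
2. the lid lies released and still on the sloped rest, handle-end up (x of lid in the frame of rest between -0.022 and 0.03 m and y of lid in the frame of rest between -0.025 and 0.025 m and z of lid in the frame of rest between 0.07 and 0.103 m and angle between lid's own z axis and vertical between 0.32 and 0.52 rad and angle between the y axis of lid and the y axis of rest, either way round below 0.2 rad and x of lid_handle in the frame of rest above 0 m and linear speed of lid below 0.02 m/s and contact force between the fingers and lid below 0.1 N), for 0.2 s.
At the end, for the whole second after the job is handed in: The lid lies released and still on the sloped rest: its centre within about 25 mm of the board's middle, its slope within 0.1 rad of the board's, square to it within 0.2 rad, handle at the high end; and the bell stands upright (within 0.12 rad), still, on the tank's floor (all of step 2 and x of bell in the frame of tank between -0.045 and 0.045 m and y of bell in the frame of tank between -0.035 and 0.035 m and z of bell in the frame of tank below 0.012 m and angle between bell's own z axis and vertical below 0.12 rad and linear speed of bell below 0.02 m/s); the robot touches nothing.
It fails at once if a bystander is moved more than 40 mm (distance of any of bowl, spool, cap, jar, hammer, brush, blank from where it was at the start of the episode above 0.04 m).
It fails at once if the lid is dropped (falls free faster than 0.7 m/s) (linear speed of lid above 0.7 m/s and contact force between the fingers and lid below 0.05 N).
It fails at once if the bell is dropped (falls free faster than 0.7 m/s) (linear speed of bell above 0.7 m/s and contact force between the fingers and bell below 0.05 N).
It also fails if it takes over 58 s, if anything falls off the work surface, if the arm or the gripper's body presses on something with over 40 N, if the wrist force passes 120 N, or if a joint passes its speed limit or range.

## Working session

There is one attempt and no reset: what is moved stays moved. The work goes in short steps, Python scripts to look and compute and a tool call to move; the robot and the scene stay as the last step left them, time stands still between calls to the robot, and variables do not carry over. Pictures are saved under pics/ and viewed, about 8 in all and at most 12, crops included, and the job is handed in when it is done.

Besides the shell and the picture viewer there is one more tool, called after "Emit:" as a command line: name --pt "numbers of a row" for each row, then --argument value for the rest. move_arm: Moves the arm, as the interface text tells. Its arguments: {"type":"object","properties":{"series":{"type":"array"},"grip":{"type":"number"},"force":{"type":"number"}},"required":["series"]}

```bash
mkdir -p pics; ls; cat > h.py <<'E'
import numpy as np, cv2, sys
from scipy.spatial.transform import Rotation as R
from cell import monitor, imaging, workorder, outline_of
def cam(name):
    s=monitor.observe(); im=imaging.get_image(name)
    K=np.array([[im['fx'],0,im['cx']],[0,im['fy'],im['cy']],[0,0,1.]])
    if 'mount' in im:
        T=np.eye(4); T[:3,:3]=R.from_rotvec(s['ee_rot']).as_matrix(); T[:3,3]=s['position']
        W=T@np.array(im['mount'])   # cam->world
        Rc=W[:3,:3].T; t=-Rc@W[:3,3]
    else:
        Rc=R.from_rotvec(im['rvec']).as_matrix(); t=np.array(im['tvec'])
    return im['color'],K,Rc,t
def ray(c,uv,z):
    _,K,Rc,t=c; o=-Rc.T@t; d=Rc.T@np.linalg.solve(K,[uv[0],uv[1],1.]); return o+d*(z-o[2])/d[2]
def proj(c,P):
    _,K,Rc,t=c; q=(K@(Rc@np.atleast_2d(P).T+t[:,None])).T; return q[:,:2]/q[:,2:]
def save(c,f,s=1.4,crop=None):
    i=c[0][:,:,::-1]
    if crop: l,tp,w,h=crop; i=i[tp:tp+h,l:l+w]
    cv2.imwrite('pics/'+f,cv2.resize(i,None,fx=s,fy=s))
E
python3 - <<'E'
from h import *
print(monitor.observe())
for n in ['top','side']:
    c=cam(n); save(c,n+'.png',1.4); print(n,c[1].tolist(),-c[2].T@c[3])
    for th in ['tank','lid','lid_handle','rest','bell','bowl','spool','cap','jar','hammer','brush','blank']:
        print(th,[(round(o['p'],2),o['rect']) for o in outline_of(n,th)][:4])
E
```

```text
pics
{'clock': 0.0, 'joints': array([-1.33959255,  0.43521579,  0.02497323,  1.57410696, -0.01162484,
        1.13398744, -0.07504576]), 'dq': array([-0.00019803,  0.0010027 , -0.00019752,  0.00113639, -0.00116024,
       -0.00147648,  0.00075253]), 'joint_efforts': array([-9.30656461e-04, -6.67870545e+01,  9.84629206e-01, -3.14460790e+01,
       -6.04690472e-02,  4.32076387e-02,  1.47812366e-04]), 'position': array([0.20464585, 0.5899735 , 0.20894564]), 'ee_rot': array([-5.21924003e-01, -3.09778993e+00,  2.45965774e-03]), 'force': array([-0.42312058,  0.24724017,  0.73459434]), 'ft_torque': array([-0.01257652,  0.02682425, -0.00121527]), 'width': 0.9974723781845021}
top [[490.62586256027015, 0.0, 288.31521038446954], [0.0, 490.62586256027015, 209.40886378800082], [0.0, 0.0, 1.0]] [ 0.2780328  -0.02442064  1.62774995]
tank [(0.65, [340.1, 202.2, 51.7, 46.4]), (0.25, [137.2, 187.3, 29.5, 24.1])]
lid [(0.94, [345.8, 183.0, 51.4, 65.3]), (0.79, [349.2, 270.1, 63.3, 65.3])]
lid_handle [(0.88, [347.7, 271.0, 61.0, 65.4]), (0.81, [340.9, 185.4, 62.9, 60.5])]
rest [(0.64, [192.1, 193.0, 47.
[... 494 characters left out ...]
, 1.0]] [ 0.08033942 -0.73710129  0.84385084]
tank [(0.66, [298.6, 276.3, 75.2, 55.7])]
lid [(0.83, [206.4, 326.0, 83.2, 69.4]), (0.61, [298.4, 240.1, 81.5, 64.8])]
lid_handle [(0.86, [298.3, 242.1, 84.4, 65.2]), (0.73, [204.4, 329.4, 82.2, 68.8])]
rest [(0.72, [203.7, 166.1, 54.9, 43.2]), (0.67, [295.2, 274.4, 77.2, 56.6])]
bell [(0.96, [264.1, 210.0, 16.7, 29.9])]
bowl [(0.9, [285.4, 159.3, 36.2, 24.7])]
spool [(0.61, [313.8, 194.1, 20.8, 21.7])]
cap [(0.86, [218.5, 249.9, 22.2, 24.9])]
jar [(0.63, [361.7, 209.9, 23.5, 36.4])]
hammer [(0.68, [312.8, 354.9, 74.8, 65.1])]
brush [(0.84, [382.0, 308.3, 60.6, 61.2])]
blank [(0.78, [214.9, 142.2, 22.4, 27.5]), (0.69, [203.2, 166.4, 58.3, 46.6])]
```

View pics/top.png

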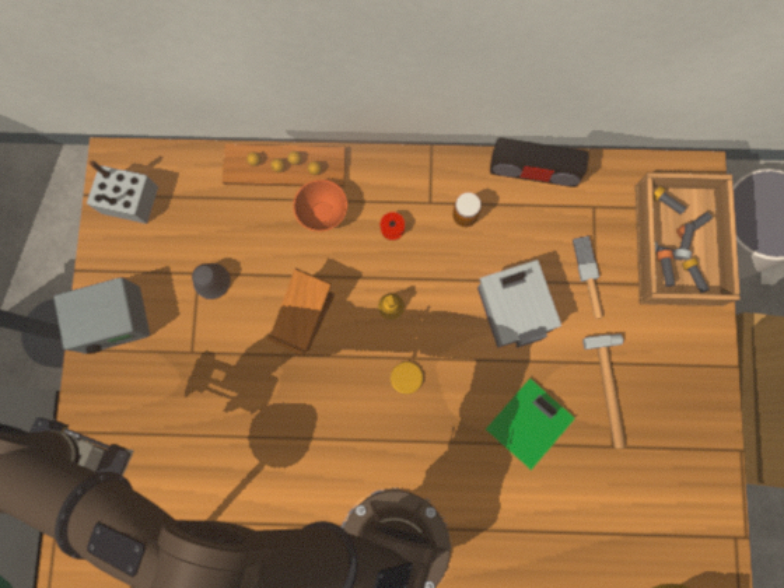

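View pics/side.png

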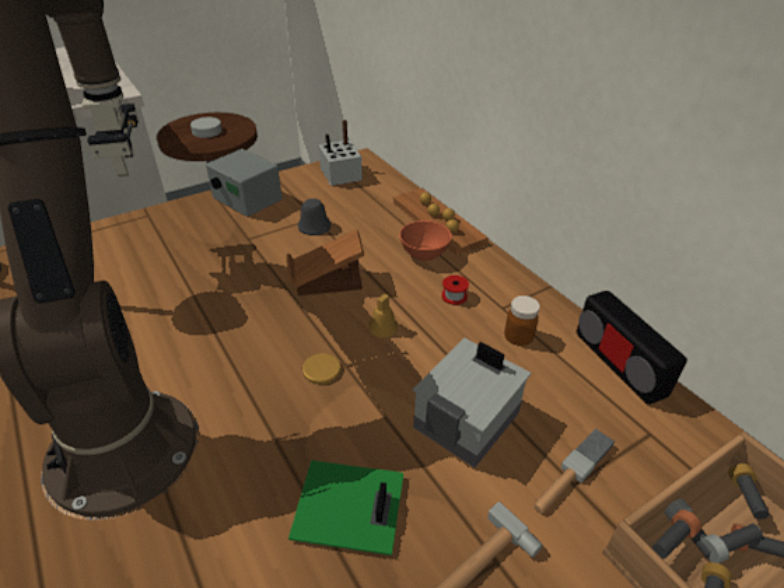

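Candidates (pixels in 1.4x top view):
- Lid: steel plate on the tank at (520,303), or the green one at (531,424). I choose steel.
- Bell: brass with crown at (391,304), dark blank at (210,281), or brass cap at (407,378). I choose the crowned one.
- Rest: the sloped board at (302,310). The grey box at (100,315) and the plank at (285,165) are decor.

Next is a close crop to check these choices.

```bash
python3 - <<'E'
from h import *
c=cam('top'); i=c[0][:,:,::-1]
a=cv2.resize(i[175:260,330:430],None,fx=4,fy=4,interpolation=cv2.INTER_CUBIC)
b=cv2.resize(i[175:260,185:285],None,fx=4,fy=4,interpolation=cv2.INTER_CUBIC)
cv2.imwrite('pics/crop.png',np.hstack([a,b]))
for n,cc in (('top',c),('side',cam('side'))):
  for th,z in (('lid',.11),('tank',.11),('rest',.075),('bell',.05),('spool',.02),('cap',.01),('jar',.05),('bowl',.03),('blank',.04)):
    for o in outline_of(n,th)[:2]:
      r=cv2.minAreaRect(np.argwhere(o['mask'])[:,::-1].astype(np.float32))
      print(n,th,round(o['p'],2),np.round(r[0]),np.round(r[1]),round(r[2]),ray(cc,r[0],z).round(3))
E
```

```text
top lid 0.85 [378. 302.] [45. 51.] 41 [ 0.281 -0.287  0.11 ]
top lid 0.62 [371. 215.] [50. 44.] 72 [ 0.549 -0.267  0.11 ]
top tank 0.92 [359. 232.] [59. 29.] 34 [ 0.494 -0.227  0.11 ]
top rest 0.88 [215. 223.] [33. 56.] 24 [0.516 0.228 0.075]
top rest 0.72 [280. 161.] [20. 17.] 90 [0.728 0.024 0.075]
top bell 0.85 [278. 219.] [18. 19.] 90 [0.539 0.026 0.05 ]
top bell 0.75 [371. 215.] [51. 45.] 72 [ 0.559 -0.276  0.05 ]
top spool 0.5 [280. 162.] [19. 18.] 90 [0.742 0.028 0.02 ]
top cap 0.78 [290. 270.] [22. 22.] 90 [ 0.377 -0.016  0.01 ]
top cap 0.56 [229. 146.] [37. 36.] 90 [0.794 0.205 0.01 ]
top jar 0.72 [333. 150.] [23. 18.] 90 [ 0.779 -0.149  0.05 ]
top bowl 0.64 [228. 146.] [36. 37.] 90 [0.789 0.204 0.03 ]
top blank 0.82 [150. 200.] [25. 27.] 90 [0.591 0.452 0.04 ]
side lid 0.66 [247. 361.] [75. 60.] 8 [ 0.253 -0.357  0.11 ]
side lid 0.63 [337. 272.] [58. 62.] 39 [ 0.546 -0.269  0.11 ]
side tank 0.77 [335. 305.] [54. 80.] 85 [ 0.483 -0.345  0.11 ]
side tank 0.25 [324. 206.] [20. 18.] 90 [ 0.67  -0.055  0.11 ]
side rest 0.95 [232. 188.] [42. 56.] 82 [0.505 0.201 0.075]
side rest 0.71 [346. 399.] [45. 76.] 45 [ 0.383 -0.508  0.075]
side bell 0.74 [271. 226.] [29. 20.] 73 [0.531 0.008 0.05 ]
side spool 0.82 [324. 206.] [18. 21.] 6 [0.744 0.028 0.02 ]
side cap 0.7 [229. 262.] [21. 26.] 90 [ 0.377 -0.021  0.01 ]
side jar 0.89 [372. 228.] [22. 36.] 13 [ 0.776 -0.154  0.05 ]
side bowl 0.57 [302. 170.] [34. 29.] 27 [0.791 0.223 0.03 ]
side blank 0.56 [224. 154.] [26. 23.] 90 [0.594 0.446 0.04 ]
side blank 0.25 [336. 305.] [56. 82.] 85 [ 0.522 -0.307  0.04 ]
```

View pics/crop.png

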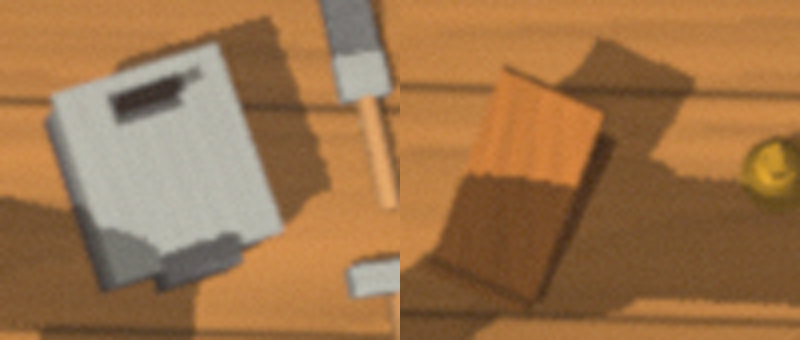

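The crop shows the steel lid with black handle at top centre, crop px (148,98), and the keeper at (200,262). The board's high end is at the top, and the bell crown is at (775,170).

```bash
cat >> h.py <<'E'
from scipy.optimize import least_squares
def fit(obs,x0):
    """obs: list of (cam, local pts, pixels); pose x,y,yaw"""
    def W(p,L):
        q=np.array(L,float)/1000; cs,sn=np.cos(p[2]),np.sin(p[2])
        return np.c_[p[0]+cs*q[:,0]-sn*q[:,1],p[1]+sn*q[:,0]+cs*q[:,1],q[:,2]]
    f=lambda p:np.concatenate([(proj(c,W(p,L))-np.array(u)).ravel() for c,L,u in obs])
    r=least_squares(f,x0); return r.x.round(4),r.fun.reshape(-1,2).round(1)
LID=[(79,69,110),(79,-69,110),(-79,-69,110),(-79,69,110)]
REST=[(76.7,45,109.2),(76.7,-45,109.2)]
E
python3 - <<'E'
from h import *
c=cam('top')
k=lambda L,x0:[(x0+x/4,175+y/4) for x,y in L]
print(fit([(c,LID,k([(53,95),(215,43),(285,232),(105,288)],330))],[.54,-.26,.3]))
print(fit([(c,REST,k([(105,68),(202,110)],185))],[.51,.22,-.4]))
E=np.array([8.2,20])/1000
s,co=np.sin(.42),np.cos(.42)
L4=REST+[(-84*co-20*s,-45,75-84*s+20*co),(-84*co-20*s,45,75-84*s+20*co)]
print(fit([(c,L4,k([(105,68),(202,110),(137,305),(32,262)],185))],[.51,.22,-.4]))
print(ray(c,(185+375/4,175+172/4),.086))
im=imaging.get_image('wrist'); print(im['mount'],im['fx'],im['cx'],im['cy'])
E
```

```text
(array([ 0.5467, -0.2661,  0.3167]), array([[-0.8, -0.3],
       [ 0.2,  0.5],
       [-1.1,  0.6],
       [ 1.7, -0.8]]))
(array([ 0.5234,  0.2297, -0.3878]), array([[-0.7, -0.4],
       [ 0.7,  0.3]]))
(array([ 0.523 ,  0.2265, -0.3535]), array([[-0.7, -0.1],
       [ 1.1, -0.3],
       [-0.5, -0. ],
       [ 0.1,  0.4]]))
[0.53632496 0.02391098 0.086     ]
[[ 2.25200938e-03 -9.61093827e-01 -2.76212934e-01  7.43932024e-02]
 [ 9.99997267e-01  2.33788481e-03  1.83791852e-05 -1.21519478e-04]
 [ 6.28089901e-04 -2.76212220e-01  9.61096465e-01 -1.74216798e-01]
 [ 0.00000000e+00  0.00000000e+00  0.00000000e+00  1.00000000e+00]] 316.6016886401253 277.84915855761017 209.4651996732113
```

Emit:
move_arm --pt "1.78 -3.82 0.4 0 0 -2.4" --pt "1.78 -3.82 0.4 0 0 -2.4" --pt "1.78 -3.82 0.4 0 0 -2.4" --pt "1.78 -3.82 0.4 0 0 -2.4" --pt "1.78 -3.82 0.4 0 0 -2.4" --pt "1.78 -3.82 0.4 0 0 -2.4" --pt "1.78 -3.82 0.4 0 0 -2.4" --pt "1.78 -3.82 0.4 0 0 -2.4" --grip 0.5

```text
clock: 3.2
position: [0.3477, 0.2833, 0.2421]
ee_rot: [1.034, 2.966, 0.001]
force: [0.6, -0.0, 0.2]
width: 0.502
```

Emit:
move_arm --pt "1.78 -3.82 0.4 0 0 -2.4" --pt "1.78 -3.82 0.4 0 0 -2.4" --pt "1.78 -3.82 0.4 0 0 -2.4" --pt "1.78 -3.82 0.4 0 0 -2.4" --pt "1.78 -3.82 0.4 0 0 -2.4" --pt "1.78 -3.82 0.4 0 0 -2.4" --pt "1.78 -3.82 0.4 0 0 -2.4" --pt "1.78 -3.82 0.4 0 0 -2.4"

```text
clock: 4.0
position: [0.4901, -0.0223, 0.2743]
ee_rot: [1.513, 2.752, 0.001]
force: [0.2, 0.8, -0.2]
width: 0.498
```

Emit:
move_arm --pt "1.78 -3.82 0.4 0 0 -2.4" --pt "1.78 -3.82 0.4 0 0 -2.4" --pt "1.78 -3.82 0.4 0 0 -2.4" --pt "1.78 -3.82 0.4 0 0 -2.4" --pt "1.78 -3.82 0.4 0 0 -2.4" --pt "1.78 -3.82 0.4 0 0 -2.4" --pt "0 0 0 0 0 0" --pt "0 0 0 0 0 0"

```text
clock: 4.8
position: [0.5962, -0.251, 0.2972]
ee_rot: [-1.847, -2.541, 0.001]
force: [1.4, 0.8, -0.3]
width: 0.501
```

```bash
python3 - <<'E'
from h import *
s=monitor.observe(); print(s['clock'],s['position'],R.from_rotvec(s['ee_rot']).as_matrix().round(3).tolist(),s['joints'].round(2))
c=cam('wrist'); save(c,'w1.png',1.4)
p=np.array([.5467,-.2661]);y=.317;Rz=np.array([[np.cos(y),-np.sin(y)],[np.sin(y),np.cos(y)]])
print('pred lid corners*1.4',[(proj(c,np.r_[p+Rz@np.array(l[:2])/1000,.11])[0]*1.4).round() for l in LID])
H=[(57,25,146),(57,-25,146),(47,-25,146),(47,25,146)]
print('handle top',[(proj(c,np.r_[p+Rz@np.array(l[:2])/1000,.146])[0]*1.4).round() for l in H])
E
```

```text
4.8 [ 0.59619141 -0.25099021  0.29722296] [[-0.309, 0.951, -0.001], [0.951, 0.309, -0.0], [-0.0, -0.001, -1.0]] [-0.11  0.47  0.69  1.42 -0.3   1.36  0.89]
pred lid corners*1.4 [array([424., 171.]), array([420., 335.]), array([239., 335.]), array([223., 171.])]
handle top [array([396., 234.]), array([396., 299.]), array([383., 299.]), array([383., 234.])]
```

View pics/w1.png

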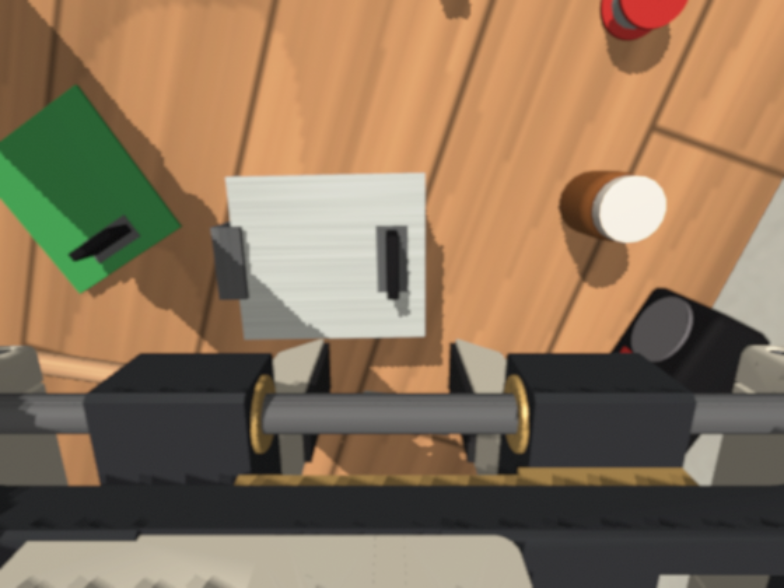

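```bash
python3 - <<'E'
from h import *
c=cam('wrist')
u=np.array([(424,173),(424,336),(245,338),(227,177)])/1.4
H=[(52,25,146),(52,-25,146)]; hu=np.array([(391,231),(393,298)])/1.4
r=fit([(c,LID,u),(c,H,hu)],[.547,-.266,.317]); print(r)
print(fit([(c,[(-69,30,120),(-69,-30,120)],np.array([(242,227),(248,298)])/1.4)],[.547,-.266,.317]))
x,y,a=r[0]; g=np.array([x+.052*np.cos(a),y+.052*np.sin(a),.134]); s=monitor.observe()
print('go cm',(g-s['position'])*100,'yaw',np.degrees(a-np.arctan2(.309,.951)), s['position'])
E
```

```text
(array([ 0.5496, -0.2651,  0.3403]), array([[ 0.6, -1.6],
       [ 0.7, -0.8],
       [-0.6,  0.5],
       [-1.8, -1.1],
       [ 0.7,  2.3],
       [ 0.3,  0.8]]))
(array([ 0.5518, -0.2665,  0.309 ]), array([[ 0. , -0.6],
       [-0. ,  0.6]]))
go cm [  0.22353344   0.09884062 -16.35644159] yaw 1.497679171405999 [ 0.5963827  -0.24873237  0.29756442]
```

Emit:
move_arm --pt "0.2 0.1 -2.8 0 0 0.5" --pt "0 0 -2.8 0 0 0" --pt "0 0 -2.8 0 0 0" --pt "0 0 -2.8 0 0 0" --pt "0 0 -2.3 0 0 0" --pt "0 0 -1.6 0 0 0" --pt "0 0 -1.2 0 0 0" --pt "0 0 0 0 0 0"

```text
clock: 5.7
position: [0.5978, -0.247, 0.1335]
ee_rot: [-1.83, -2.55, -0.0]
force: [0.7, 0.0, 0.8]
width: 0.501
```

Emit:
move_arm --pt "0 0 0 0 0 0" --pt "0 0 0 0 0 0" --pt "0 0 0 0 0 0" --pt "0 0 0 0 0 0" --pt "0 0 0 0 0 0" --grip 0 --force 40

```text
clock: 6.2
position: [0.5986, -0.249, 0.1351]
ee_rot: [1.834, 2.55, 0.0]
force: [-0.9, 0.8, 0.5]
width: 0.112
```

```bash
python3 - <<'E'
from h import *
s=monitor.observe(); print(s['clock'],s['position'],s['force'],s['width'],R.from_rotvec(s['ee_rot']).as_matrix().round(3).tolist())
a=.325
def g(t): return np.array([127*np.cos(t)-29*np.sin(t),127*np.sin(t)+29*np.cos(t)])
for k in range(7):
    d=g(.05*(k+1))-g(.05*k); print((d[0]*np.cos(a)/10).round(2),(d[0]*np.sin(a)/10).round(2),(d[1]/10).round(2), np.degrees(.05)*np.array([np.sin(a),-np.cos(a)]).round(3))
E
```

```text
6.2 [ 0.59856579 -0.24899615  0.13509125] [-0.88841854  0.80435983  0.47419442] 0.1117356882246426 [[-0.318, 0.948, 0.001], [0.948, 0.318, -0.0], [-0.0, 0.001, -1.0]]
-0.15 -0.05 0.63 [ 0.91386768 -2.71581995]
-0.18 -0.06 0.62 [ 0.91386768 -2.71581995]
-0.21 -0.07 0.61 [ 0.91386768 -2.71581995]
-0.24 -0.08 0.6 [ 0.91386768 -2.71581995]
-0.27 -0.09 0.59 [ 0.91386768 -2.71581995]
-0.3 -0.1 0.57 [ 0.91386768 -2.71581995]
-0.32 -0.11 0.56 [ 0.91386768 -2.71581995]
```

Gripped at about 10 mm. Now tip it.

Emit:
move_arm --pt "-0.15 -0.05 0.63 0.91 -2.72 0" --pt "-0.18 -0.06 0.62 0.91 -2.72 0" --pt "-0.21 -0.07 0.61 0.91 -2.72 0" --pt "-0.24 -0.08 0.6 0.91 -2.72 0" --pt "0 0 0 0 0 0"

```text
clock: 6.7
position: [0.5891, -0.2534, 0.1605]
ee_rot: [1.763, 2.443, 0.247]
force: [-0.0, -0.5, -0.1]
width: 0.003
```

Emit:
move_arm --pt "-0.27 -0.09 0.59 0.91 -2.72 0" --pt "-0.3 -0.1 0.57 0.91 -2.72 0" --pt "-0.32 -0.11 0.56 0.91 -2.72 0" --pt "0 0 0 0 0 0" --pt "0 0 0 0 0 0"

```text
clock: 7.2
position: [0.582, -0.2543, 0.1764]
ee_rot: [1.698, 2.362, 0.416]
force: [0.7, 0.6, -0.5]
width: 0.008
```

```bash
python3 - <<'E'
from h import *
s=monitor.observe(); print(s['clock'],s['position'],s['force'],s['width'],R.from_rotvec(s['ee_rot']).as_matrix().round(3).tolist())
c=cam('side'); w=cam('wrist'); 
a=cv2.resize(c[0][215:345,270:410,::-1],(452,420),interpolation=cv2.INTER_CUBIC)
b=cv2.resize(w[0][:300,:,::-1],(452,420*300//420*452//560+1)); b=cv2.copyMakeBorder(b,0,420-b.shape[0],0,0,0)
cv2.imwrite('pics/tip.png',np.hstack([a,b])[:, :])
E
```

```text
7.2 [ 0.5820444  -0.25428303  0.17643206] [ 0.7414941   0.58483057 -0.54475934] 0.0076128776977092165 [[-0.319, 0.891, 0.324], [0.948, 0.299, 0.109], [0.0, 0.342, -0.94]]
```

View pics/tip.png

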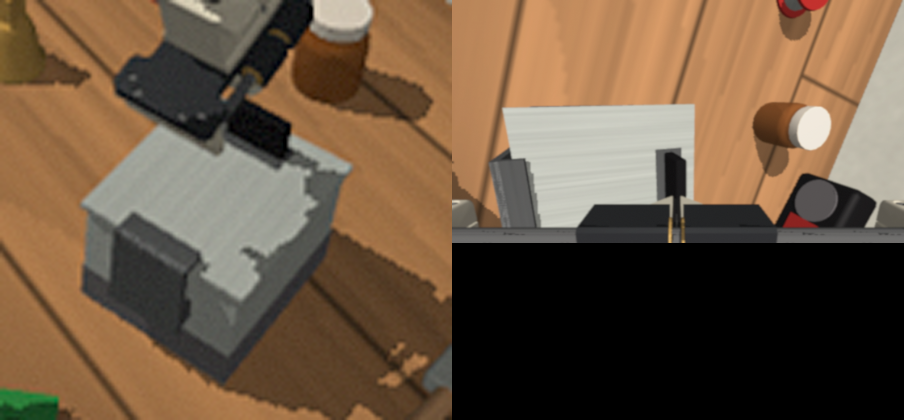

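The picture shows the lid still seated (side crop, tab at (262,135)) with the fingers shut just above the tab: the grip slipped off. I'll open, rise upright, and check the lid pose.

Emit:
move_arm --pt "0 0 1 0 0 0" --pt "0.4 0.1 1 -0.91 2.72 0" --pt "0.4 0.1 1 -0.91 2.72 0" --pt "0.4 0.1 1 -0.91 2.72 0" --pt "0.47 0.26 0 -1.82 5.44 0" --pt "0 0 0 -1.82 5.44 0" --pt "0 0 0 0 0 0" --grip 0.5

```text
clock: 8.0
position: [0.602, -0.2453, 0.2161]
ee_rot: [-1.824, -2.556, 0.004]
force: [0.6, 1.1, 0.2]
width: 0.497
```

```bash
python3 - <<'E'
from h import *
s=monitor.observe(); print(s['clock'],s['position'],s['force'],s['width'],R.from_rotvec(s['ee_rot']).as_matrix().round(3).tolist())
w=cam('wrist'); save(w,'w2.png',2.2,(120,60,340,240))
print('tcp px',[(316.6*0+277.8-120)*2.2,(249-60)*2.2])
p=np.array([.5505,-.2655]);y=.33;Rz=np.array([[np.cos(y),-np.sin(y)],[np.sin(y),np.cos(y)]])
for L in (LID,[(57,25,146),(57,-25,146),(47,-25,146),(47,25,146)]):
  print([((proj(w,np.r_[p+Rz@np.array(l[:2])/1000,l[2]/1000])[0]-[120,60])*2.2).round() for l in L])
E
```

```text
8.0 [ 0.60197617 -0.24528075  0.21605646] [0.6262852  1.05781999 0.22905218] 0.4967456664346667 [[-0.325, 0.946, -0.003], [0.946, 0.325, -0.002], [-0.001, -0.003, -1.0]]
tcp px [347.16, 415.8]
[array([409., 149.]), array([401., 470.]), array([ 46., 468.]), array([  4., 148.])]
[array([353., 279.]), array([352., 409.]), array([326., 409.]), array([325., 279.])]
```

View pics/w2.png

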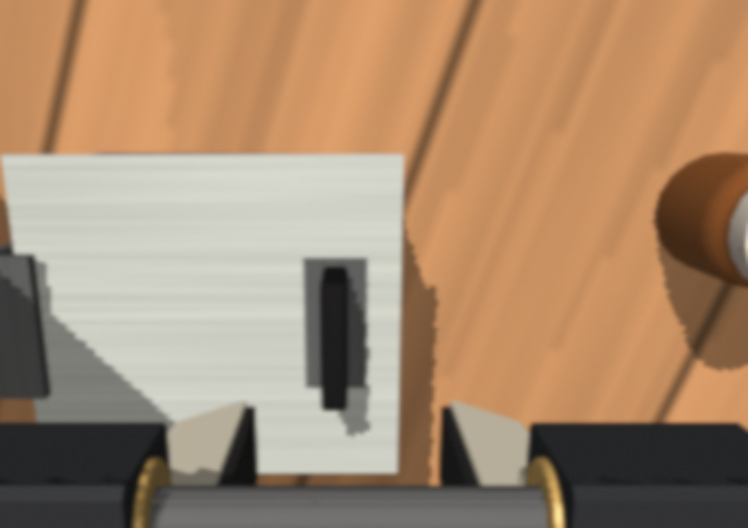

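Emit:
move_arm --pt "0 0 -2 0 0 0" --pt "0 0 -2.5 0 0 0" --pt "0 0 -2 0 0 0" --pt "0 0 -1.2 0 0 0" --pt "0 0 -0.7 0 0 0" --pt "0 0 0 0 0 0"

```text
clock: 8.65
position: [0.5978, -0.2492, 0.1323]
ee_rot: [-1.835, -2.55, -0.0]
force: [0.9, -0.2, 0.1]
width: 0.502
```

Emit:
move_arm --pt "0 0 0 0 0 0" --pt "0 0 0 0 0 0" --pt "0 0 0 0 0 0" --pt "0 0 0 0 0 0" --pt "0 0 0 0 0 0" --pt "0 0 0 0 0 0" --grip 0 --force 60

```text
clock: 9.25
position: [0.5985, -0.2488, 0.1326]
ee_rot: [1.834, 2.551, 0.0]
force: [-0.2, -0.2, -0.8]
width: 0.032
```

Emit:
move_arm --pt "0 0 0 0 0 0" --pt "0 0 0 0 0 0" --pt "0 0 0 0 0 0"

```text
clock: 9.55
position: [0.5984, -0.2489, 0.1325]
ee_rot: [-1.834, -2.551, -0.0]
force: [-0.5, -0.5, 0.1]
width: 0.005
```

Emit:
move_arm --pt "-0.15 -0.05 0.63 0.91 -2.72 0"

```text
clock: 9.65
position: [0.5981, -0.2475, 0.1377]
ee_rot: [1.813, 2.53, 0.063]
force: [-0.4, 0.5, 0.2]
width: 0.002
```

The fingers shut fully with nothing between them. In the wrist view the tips also looked some 35 mm shorter than stated, so I'll check where they really are with marked predictions.

```bash
python3 - <<'E'
from h import *
s=monitor.observe(); P=s['position']; M=R.from_rotvec(s['ee_rot']).as_matrix()
out=[]
for n,sz in (('side',(270,180,110,120)),('top',(330,150,110,120)),('wrist',(180,110,200,218))):
    c=cam(n); l,t,w,h=sz; f=520/h
    i=cv2.resize(c[0][t:t+h,l:l+w,::-1],(int(w*f),520),interpolation=cv2.INTER_CUBIC)
    for off,col in ((.019,(0,0,255)),(0,(0,255,0)),(-.047,(255,0,0))):
        q=proj(c,P+M@[0,0,off])[0]; q=((q-[l,t]+.5)*f).round().astype(int); cv2.drawMarker(i,tuple(int(v) for v in q),col,0,14,1)
    out.append(i)
o=np.hstack(out); print(o.shape); cv2.imwrite('pics/f.png',cv2.resize(o,(800,int(520*800/o.shape[1]))))
E
```

```text
(520, 1429, 3)
```

View pics/f.png

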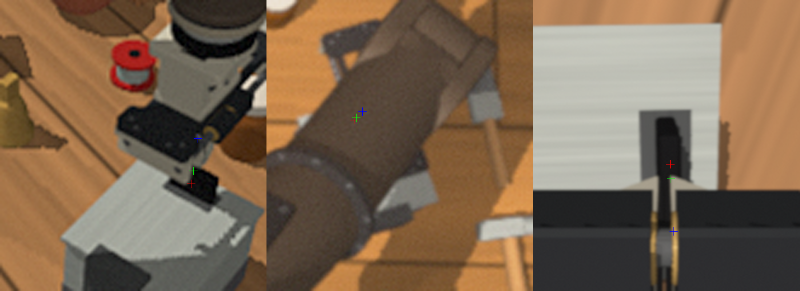

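```bash
python3 - <<'E'
from h import *
c=cam('side'); t=cam('top')
# tip.png side crop: corners  -x+y, -x-y, +x-y
u=np.array([(85,205),(232,300),(350,165)])/[452/140,420/130]+[270,215]
L=[LID[3],LID[2],LID[1]]
print('side fit',fit([(c,L,u)],[.55,-.265,.33]))
p=np.array([.5505,-.2655]);y=.33;Rz=np.array([[np.cos(y),-np.sin(y)],[np.sin(y),np.cos(y)]])
f=lambda cc,L:proj(cc,[np.r_[p+Rz@np.array(l[:2])/1000,l[2]/1000] for l in L]).round(1).tolist()
T=[(57,25,146),(57,-25,146),(47,-25,146),(47,25,146)]
print('pred',f(c,L),'obs',u.round(1).tolist())
print('tab side pred',f(c,T),'top pred',f(t,T))
# f.png observed tab in side: display->px
k=lambda x,y:(np.array([x,y])/(520/120*800/1429)+[270,180]).round(1)
print('tab obs corners', k(191,168),k(217,174),k(217,200),k(190,190))
E
```

```text
side fit (array([ 0.5468, -0.2696,  0.3215]), array([[-2.4, -1.2],
       [ 1.9,  0.3],
       [ 0.4,  0.6]]))
pred [[294.3, 275.7], [344.3, 306.1], [378.7, 264.7]] obs [[296.3, 278.5], [341.9, 307.9], [378.4, 266.1]]
tab side pred [[342.6, 241.9], [360.4, 251.2], [358.2, 253.5], [340.4, 244.1]] top pred [[359.0, 197.7], [374.4, 192.9], [375.4, 196.0], [360.1, 200.7]]
tab obs corners [348.7 249.3] [359.4 251.7] [359.4 262.4] [348.3 258.3]
```

```bash
python3 - <<'E'
from h import *
c=cam('side')
P=np.array([.58204,-.25428,.17643]);M=np.array([[-0.319, 0.891, 0.324], [0.948, 0.299, 0.109], [0.0, 0.342, -0.94]])
for x in (0,-.0095,.0095):
  for z in (.019,0,-.016,-.047): print(x,z,((proj(c,P+M@[x,0,z])[0]-[270,215])*3.23).round())
# wrist tip depth: w2 tips (250,403),(443,403)
i=cv2.imread('pics/w2.png'); 
im=imaging.get_image('wrist'); m=np.array(im['mount']); mi=np.linalg.inv(m)
for half in (.02285,):
  for x in (-.0095,.0095):
    for z in (.019,0,-.016,-.03):
      o=[]
      for sy in (1,-1):
        q=mi@[x,sy*half,z,1]; o.append(((np.array([316.6*q[0]/q[2]+277.85,316.6*q[1]/q[2]+209.47])-[120,60])*2.2).round())
      print('w2',x,z,o)
E
```

```text
0 0.019 [252. 102.]
0 0 [251.  90.]
0 -0.016 [249.  79.]
0 -0.047 [246.  57.]
-0.0095 0.019 [264. 108.]
-0.0095 0 [262.  96.]
-0.0095 -0.016 [261.  85.]
-0.0095 -0.047 [258.  63.]
0.0095 0.019 [241.  96.]
0.0095 0 [239.  84.]
0.0095 -0.016 [238.  73.]
0.0095 -0.047 [234.  51.]
w2 -0.0095 0.019 [array([423., 419.]), array([271., 419.])]
w2 -0.0095 0 [array([431., 447.]), array([264., 447.])]
w2 -0.0095 -0.016 [array([438., 475.]), array([256., 475.])]
w2 -0.0095 -0.03 [array([445., 504.]), array([249., 504.])]
w2 0.0095 0.019 [array([425., 359.]), array([269., 359.])]
w2 0.0095 0 [array([433., 382.]), array([261., 382.])]
w2 0.0095 -0.016 [array([441., 405.]), array([254., 405.])]
w2 0.0095 -0.03 [array([449., 429.]), array([246., 428.])]
```

The wrist evidence fits tips 16 mm behind the reported TCP. I'll probe gently: open, and go lower in small steps while watching the force.

Emit:
move_arm --pt "0.15 0.05 0.37 -0.91 2.72 0" --pt "0 0 0 0 0 0" --pt "0 0 0 0 0 0" --pt "0 0 0 0 0 0" --pt "0 0 0 0 0 0" --grip 0.5

```text
clock: 10.5
position: [0.5979, -0.2491, 0.1424]
ee_rot: [-1.835, -2.55, -0.0]
force: [-0.4, 1.1, -0.5]
width: 0.389
```

Emit:
move_arm --pt "0 0 -0.5 0 0 0" --pt "0 0 -0.5 0 0 0" --pt "0 0 -0.3 0 0 0" --pt "0 0 -0.2 0 0 0" --pt "0 0 -0.1 0 0 0"

```text
clock: 11.0
position: [0.5983, -0.2489, 0.1262]
ee_rot: [-1.834, -2.55, 0.0]
force: [0.6, 0.6, -0.0]
width: 0.503
```

No contact with the stated tips already 3 mm "inside" the plate, so the tips really are shorter. I'll keep going down in small steps.

Emit:
move_arm --pt "0 0 -0.5 0 0 0" --pt "0 0 -0.4 0 0 0" --pt "0 0 -0.2 0 0 0"

```text
clock: 11.3
position: [0.5982, -0.2488, 0.1149]
ee_rot: [-1.834, -2.55, 0.0]
force: [0.0, 0.1, -0.4]
width: 0.5
```

Emit:
move_arm --pt "0 0 -0.4 0 0 0" --pt "0 0 -0.3 0 0 0" --pt "0 0 -0.1 0 0 0"

```text
clock: 11.6
position: [0.5982, -0.2488, 0.1071]
ee_rot: [-1.834, -2.55, 0.0]
force: [-0.7, 0.7, 1.4]
width: 0.496
```

Emit:
move_arm --pt "0 0 0 0 0 0" --pt "0 0 0 0 0 0" --pt "0 0 0 0 0 0" --pt "0 0 0 0 0 0" --pt "0 0 0 0 0 0" --pt "0 0 0 0 0 0" --pt "0 0 0 0 0 0" --pt "0 0 0 0 0 0" --grip 0

```text
clock: 12.4
position: [0.5984, -0.249, 0.1076]
ee_rot: [1.834, 2.551, -0.0]
force: [-0.0, 0.1, 1.4]
width: 0.103
```

Now the grip holds on 9.5 mm. The reported TCP lies about 35 mm ahead of the real grasp point, so it sits at lid (52,0,2.5). I'll recompute the arc for that.

```bash
python3 - <<'E'
import numpy as np
a=.328
g=lambda t:np.array([127*np.cos(t)-2.5*np.sin(t),127*np.sin(t)+2.5*np.cos(t)])
for k in range(7):
    d=g(.05*(k+1))-g(.05*k); print((d[0]*np.cos(a)/10).round(2),(d[0]*np.sin(a)/10).round(2),(d[1]/10).round(2))
E
```

```text
-0.03 -0.01 0.63
-0.06 -0.02 0.63
-0.09 -0.03 0.63
-0.12 -0.04 0.62
-0.15 -0.05 0.62
-0.17 -0.06 0.61
-0.2 -0.07 0.6
```

Emit:
move_arm --pt "-0.03 -0.01 0.63 0.92 -2.71 0" --pt "-0.06 -0.02 0.63 0.92 -2.71 0" --pt "-0.09 -0.03 0.63 0.92 -2.71 0" --pt "-0.12 -0.04 0.62 0.92 -2.71 0" --pt "0 0 0 0 0 0"

```text
clock: 12.9
position: [0.5939, -0.2514, 0.1334]
ee_rot: [1.763, 2.445, 0.247]
force: [-0.2, -0.6, -2.5]
width: 0.102
```

Emit:
move_arm --pt "-0.15 -0.05 0.62 0.92 -2.71 0" --pt "-0.17 -0.06 0.61 0.92 -2.71 0" --pt "-0.2 -0.07 0.6 0.92 -2.71 0" --pt "0 0 0 0 0 0" --pt "0 0 0 0 0 0"

```text
clock: 13.4
position: [0.59, -0.2516, 0.1504]
ee_rot: [1.7, 2.364, 0.416]
force: [-0.8, -0.9, 0.1]
width: 0.104
```

```bash
python3 - <<'E'
from h import *
s=monitor.observe(); print(s['clock'],s['position'],s['force'],s['ft_torque'],s['width'],R.from_rotvec(s['ee_rot']).as_matrix().round(3).tolist())
c=cam('side'); w=cam('wrist'); 
a=cv2.resize(c[0][215:345,270:410,::-1],(400,371),interpolation=cv2.INTER_CUBIC)
b=cv2.resize(w[0][:,:,::-1],(400,300)); b=cv2.copyMakeBorder(b,0,71,0,0,0)
cv2.imwrite('pics/tip2.png',np.hstack([a,b]))
E
```

```text
13.4 [ 0.58997702 -0.25160492  0.15035587] [-0.83538618 -0.8585214   0.14962076] [-0.50083483  0.89795273  0.01382882] 0.10388918698210833 [[-0.319, 0.892, 0.322], [0.948, 0.299, 0.11], [0.002, 0.34, -0.94]]
```

View pics/tip2.png

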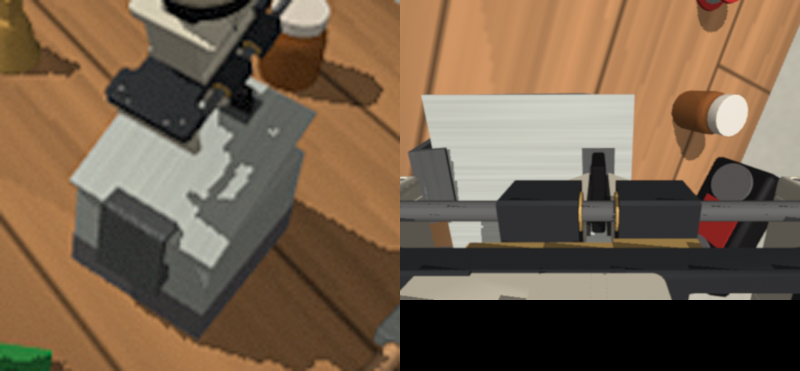

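The lid is tipped about 0.35 rad, with its far edge still under the keeper clip (side crop, clip at (140,240)). Next I draw it out 3 cm and lift.

Emit:
move_arm --pt "0.28 0.1 0 0 0 0" --pt "0.57 0.19 0 0 0 0" --pt "0.57 0.19 0 0 0 0" --pt "0.57 0.19 0 0 0 0" --pt "0.57 0.19 0 0 0 0" --pt "0.28 0.1 0.1 0 0 0" --pt "0 0 0.4 0 0 0" --pt "0 0 0.5 0 0 0"

```text
clock: 14.3
position: [0.6186, -0.2417, 0.161]
ee_rot: [1.698, 2.363, 0.418]
force: [0.4, -1.3, -2.8]
width: 0.1
```

Emit:
move_arm --pt "0 0 1 0 0 0" --pt "0 0 2 0 0 0" --pt "0 0 2 0 0 0" --pt "0 0 2 0 0 0" --pt "0 0 2 0 0 0" --pt "0 0 1.5 0 0 0" --pt "0 0 0.5 0 0 0" --pt "0 0 0 0 0 0"

```text
clock: 15.1
position: [0.6188, -0.2423, 0.2717]
ee_rot: [1.697, 2.361, 0.419]
force: [0.1, 0.8, -2.9]
width: 0.104
```

The force reads −2.9 N, which is the lid's weight: it is free. Carrying it to the rest.

Emit:
move_arm --pt "-0.17 1.4 0 0 0 -1.24" --pt "-0.34 2.84 0 0 0 -2.48" --pt "-0.34 2.84 0 0 0 -2.48" --pt "-0.34 2.84 0 0 0 -2.48" --pt "-0.34 2.84 0 0 0 -2.48" --pt "-0.34 2.84 0 0 0 -2.48" --pt "-0.34 2.84 0 0 0 -2.48" --pt "-0.34 2.84 0 0 0 -2.48"

```text
clock: 15.9
position: [0.592, -0.0281, 0.2697]
ee_rot: [2.035, 2.03, 0.358]
force: [0.9, -0.2, -2.6]
width: 0.101
```

Emit:
move_arm --pt "-0.34 2.84 0 0 0 -2.48" --pt "-0.34 2.84 0 0 0 -2.48" --pt "-0.34 2.84 0 0 0 -2.48" --pt "-0.34 2.84 0 0 0 -2.48" --pt "-0.34 2.84 0 0 0 -2.48" --pt "-0.34 2.84 0 0 0 -2.48" --pt "-0.34 2.84 0 0 0 -2.48" --pt "-0.34 2.84 0 0 0 -2.48"

```text
clock: 16.7
position: [0.5649, 0.1989, 0.2698]
ee_rot: [2.327, 1.631, 0.287]
force: [0.9, -0.6, -1.6]
width: 0.104
```

Emit:
move_arm --pt "-0.17 1.4 -1 -0.7 -1.87 -1.24" --pt "0 0 -1 -0.7 -1.87 0" --pt "0 0 0 0 0 0" --pt "0 0 0 0 0 0"

```text
clock: 17.1
position: [0.5636, 0.2114, 0.2503]
ee_rot: [2.29, 1.572, 0.333]
force: [0.3, -0.0, -1.8]
width: 0.103
```

```bash
python3 - <<'E'
from h import *
s=monitor.observe(); M=R.from_rotvec(s['ee_rot']).as_matrix(); print(s['clock'],s['position'],s['force'],s['ft_torque'],s['width'],M.round(3).tolist(),s['joints'].round(2))
print('lid yaw',np.arctan2(M[1,1],M[0,1]),'tilt',np.arccos(-M[2,2]))
t=cam('top'); w=cam('wrist'); c=cam('side')
a=cv2.resize(c[0][120:250,170:300,::-1],(400,400),interpolation=cv2.INTER_CUBIC)
b=cv2.resize(w[0][:,:,::-1],(400,300)); b=cv2.copyMakeBorder(b,0,100,0,0,0)
cv2.imwrite('pics/rest.png',np.hstack([a,b]))
E
```

```text
17.1 [0.56362857 0.21138996 0.25031262] [ 0.29548462 -0.01305261 -1.78000623] [0.12606333 0.55696907 0.01364727] 0.10293506619586046 [[0.36, 0.853, 0.378], [0.933, -0.329, -0.146], [-0.0, 0.406, -0.914]] [-1.06  0.22  0.47  1.9   0.33  0.84 -1.18]
lid yaw -0.3678293894705236 tilt 0.417719283329744
```

View pics/rest.png

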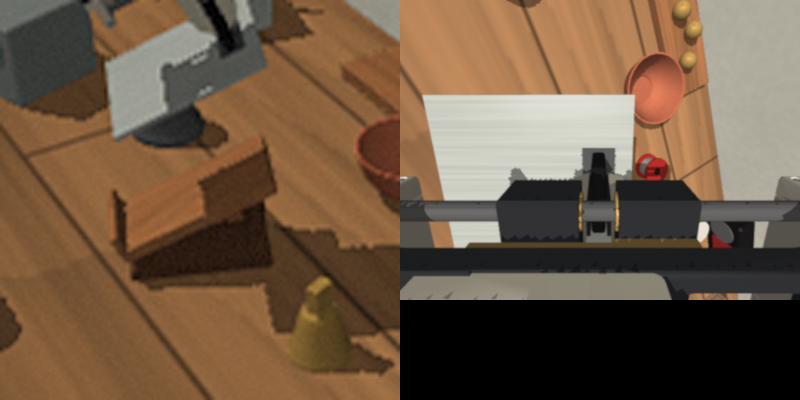

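```bash
python3 - <<'E'
from h import *
c=cam('side'); t=cam('top'); k=lambda x,y:np.array([x,y])/(400/130)+[170,120]
co,s=np.cos(.42),np.sin(.42)
kt=[(185+x/4,175+y/4) for x,y in [(105,68),(202,110)]]
low=[(-84*co-20*s,-45,75-84*s+20*co),(-84*co-20*s,45,75-84*s+20*co)]
kl=[(185+x/4,175+y/4) for x,y in [(137,305),(32,262)]]
su=[k(263,138),k(274,183)]
print(fit([(c,REST,su)],[.52,.23,-.36]))
print(fit([(t,REST+low,kt+kl),(c,REST,su)],[.52,.23,-.36]))
# same fit with bell: crown top centre at z=.086 ; bell px in side crop
b=k(321,283); print('bell side top',ray(c,b,.086), 'base', ray(c,k(319,352),0.0))
E
```

```text
(array([ 0.5226,  0.2228, -0.3916]), array([[-0.1, -0.7],
       [ 0.1,  0.7]]))
(array([ 0.5231,  0.2255, -0.3647]), array([[-0.1, -0.1],
       [ 1.6, -0. ],
       [-0.5, -0. ],
       [ 0.2,  0.1],
       [-0.8, -1.5],
       [ 0. , -0.3]]))
bell side top [0.55070217 0.02117263 0.086     ] base [0.54721558 0.01914226 0.        ]
```

Emit:
move_arm --pt "0.05 -0.1 -1.5 0 0 0" --pt "0 0 -2.5 0 0 0" --pt "0 0 -2.5 0 0 0" --pt "0 0 -2.5 0 0 0" --pt "0 0 -2 0 0 0" --pt "0 0 -1.3 0 0 0" --pt "0 0 -0.7 0 0 0" --pt "0 0 0 0 0 0"

```text
clock: 18.15
position: [0.5647, 0.2106, 0.1205]
ee_rot: [2.29, 1.571, 0.335]
force: [0.0, 0.7, -2.5]
width: 0.106
```

Emit:
move_arm --pt "0 0 -0.3 0 0 0" --pt "0 0 -0.3 0 0 0" --pt "0 0 -0.2 0 0 0" --pt "0 0 0 0 0 0"

```text
clock: 18.55
position: [0.5647, 0.211, 0.113]
ee_rot: [2.29, 1.571, 0.336]
force: [1.5, 0.3, -3.2]
width: 0.103
```

Emit:
move_arm --pt "0 0 -0.2 0 0 0" --pt "0 0 -0.2 0 0 0" --pt "0 0 0 0 0 0"

```text
clock: 18.85
position: [0.5645, 0.2109, 0.1087]
ee_rot: [2.29, 1.571, 0.335]
force: [-0.4, 0.1, -2.1]
width: 0.106
```

Emit:
move_arm --pt "0 0 -0.15 0 0 0" --pt "0 0 -0.1 0 0 0" --pt "0 0 0 0 0 0"

```text
clock: 19.15
position: [0.565, 0.2112, 0.108]
ee_rot: [2.291, 1.57, 0.338]
force: [-11.4, -0.3, 22.1]
width: 0.105
```

Contact, about 22 N. I'll ease by 1 mm, release, and retreat along the tool axis.

Emit:
move_arm --pt "0 0 0.12 0 0 0" --pt "0 0 0 0 0 0"

```text
clock: 19.35
position: [0.565, 0.2111, 0.1082]
ee_rot: [2.29, 1.571, 0.337]
force: [-2.1, 0.3, 5.6]
width: 0.104
```

Emit:
move_arm --pt "0 0 0 0 0 0" --pt "0 0 0 0 0 0" --pt "0 0 0 0 0 0" --pt "0 0 0 0 0 0" --pt "0 0 0 0 0 0" --grip 0.4

```text
clock: 19.85
position: [0.5647, 0.2108, 0.1075]
ee_rot: [2.29, 1.571, 0.336]
force: [0.2, 0.4, 0.2]
width: 0.399
```

Emit:
move_arm --pt "-0.38 0.15 0.91 0 0 0" --pt "-0.76 0.29 1.83 0 0 0" --pt "-0.76 0.29 1.83 0 0 0" --pt "-0.76 0.29 1.83 0 0 0" --pt "-0.76 0.29 1.83 0 0 0" --pt "0 0 2 0 0 0" --pt "0 0 2 0 0 0" --pt "0 0 0 0 0 0"

```text
clock: 20.65
position: [0.5315, 0.225, 0.2331]
ee_rot: [2.291, 1.57, 0.343]
force: [-0.2, 0.0, -0.1]
width: 0.403
```

```bash
python3 - <<'E'
from h import *
s=monitor.observe(); M=R.from_rotvec(s['ee_rot']).as_matrix(); print(s['clock'],s['position'],s['force'],s['width'],M.round(3).tolist())
w=cam('wrist'); c=cam('side')
a=cv2.resize(c[0][120:250,170:300,::-1],(400,400),interpolation=cv2.INTER_CUBIC)
b=cv2.resize(w[0][:,:,::-1],(400,300)); b=cv2.copyMakeBorder(b,0,100,0,0,0)
cv2.imwrite('pics/laid.png',np.hstack([a,b]))
# predicted lid corners if perfectly placed
p=np.array([.523,.226]);y=-.365;co,sn=np.cos(.42),np.sin(.42)
def wp(l):
    x,yy,z=l; q=np.array([x*co-(z+9)*sn,yy,75+x*sn+(z+9)*co])/1000
    return np.r_[p+[np.cos(y)*q[0]-np.sin(y)*q[1],np.sin(y)*q[0]+np.cos(y)*q[1]],q[2]]
for l in [(79,69,5),(79,-69,5),(-79,-69,5),(-79,69,5),(52,0,41)]:
    print(l,((proj(c,wp(l))[0]-[170,120])*400/130).round(),(proj(w,wp(l))[0]*400/560).round()+[400,0])
E
```

```text
20.65 [0.53153487 0.22498346 0.2331205 ] [-0.18869442  0.00876408 -0.05184862] 0.4034650157997124 [[0.36, 0.851, 0.383], [0.933, -0.331, -0.142], [0.006, 0.409, -0.913]]
(79, 69, 5) [247. 113.] [604.  91.]
(79, -69, 5) [267. 188.] [603. 189.]
(-79, -69, 5) [127. 256.] [495. 189.]
(-79, 69, 5) [117. 177.] [481.  92.]
(52, 0, 41) [217. 135.] [582. 150.]
```

View pics/laid.png

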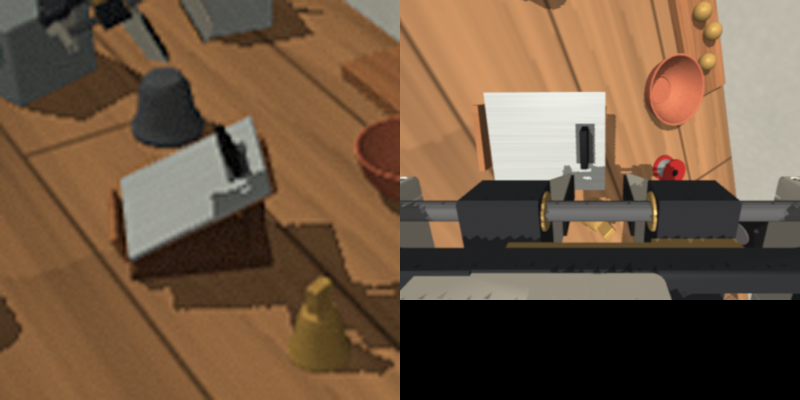

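The lid lies square on the board with its handle high (wrist view, tab at (585,147)), as predicted. Now upright and over to the bell.

Emit:
move_arm --pt "0.1 -2 0.8 1.43 3.74 0" --pt "0.1 -3.5 0.8 1.43 3.74 0" --pt "0.1 -4 0.8 1.43 3.74 0" --pt "0.1 -4 0 1.43 3.74 0" --pt "0.2 -4 0 1.43 3.74 0" --pt "0.2 -2.8 0 1.43 3.74 0" --pt "0 0 0 0 0 0" --pt "0 0 0 0 0 0"

```text
clock: 21.55
position: [0.5382, 0.0198, 0.2528]
ee_rot: [2.594, 1.773, -0.003]
force: [0.3, 1.1, -0.9]
width: 0.397
```

```bash
python3 - <<'E'
from h import *
s=monitor.observe(); M=R.from_rotvec(s['ee_rot']).as_matrix(); print(s['clock'],s['position'],s['force'],s['width'],M.round(3).tolist(),s['joints'].round(2))
w=cam('wrist'); save(w,'bell.png',2.0,(80,40,400,300))
for o in outline_of('wrist','bell')[:3]: print(o['p'],o['rect'])
print('bell est',((proj(w,[[.536,.024,.086],[.5507,.0212,.086]])-[80,40])*2).round())
E
```

```text
21.55 [0.53824504 0.01982882 0.25283287] [ 0.32093436  1.07332801 -0.91490268] 0.39749589644393396 [[0.363, 0.932, -0.001], [0.932, -0.363, -0.001], [-0.002, -0.001, -1.0]] [-0.57  0.27  0.56  1.75 -0.16  1.16 -0.34]
0.54 [404.5, 86.1, 59.9, 55.0]
0.38 [116.6, 1.3, 139.4, 74.1]
bell est [[389. 291.]
 [416. 287.]]
```

View pics/bell.png

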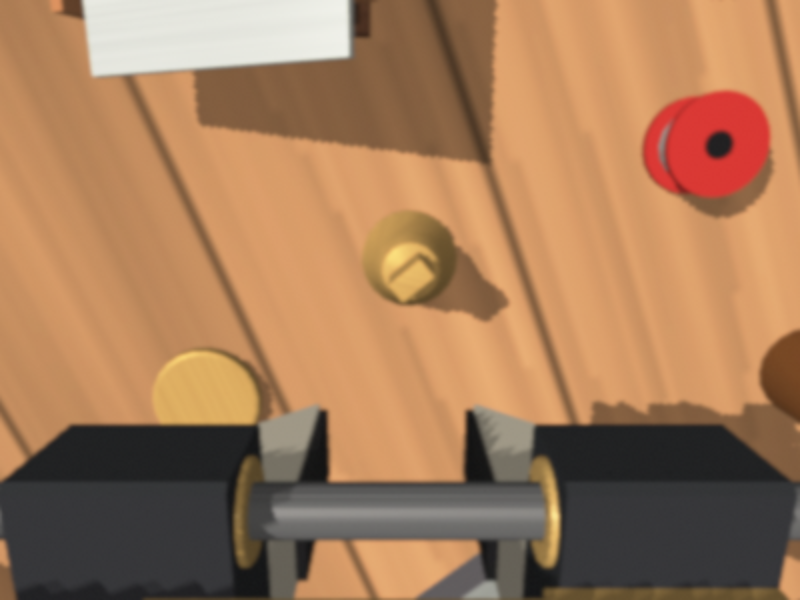

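```bash
python3 - <<'E'
from h import *
s=monitor.observe(); w=cam('wrist'); 
q=[(390,281),(420,258),(434,274),(404,302)]
W=np.array([ray(w,(80+x/2,40+y/2),.086) for x,y in q]); print(W.round(4)); m=W.mean(0)
print('centre',m,'sides mm',[np.linalg.norm(W[i]-W[i-1])*1000 for i in range(4)])
d=W[1]-W[0]+W[2]-W[3]; print('bell x angle',np.degrees(np.arctan2(d[1],d[0])))
e=W[2]-W[1]+W[3]-W[0]; print('bell y angle',np.degrees(np.arctan2(e[1],e[0])))
print('move cm',(m-s['position'])*100)
E
```

```text
[[0.5382 0.0317 0.086 ]
 [0.5579 0.0377 0.086 ]
 [0.562  0.0268 0.086 ]
 [0.5412 0.018  0.086 ]]
centre [0.54986396 0.02852835 0.086     ] sides mm [np.float64(14.039206691914744), np.float64(20.57979511604699), np.float64(11.666506737845664), np.float64(22.56021749380854)]
bell x angle 20.038167881327773
bell y angle -73.95149443155212
move cm [  1.20266609   0.62601274 -16.70814358]
```

Emit:
move_arm --pt "0.15 0.09 0 0 0 -6.3" --pt "0.15 0.09 -1 0 0 -6.35" --pt "0.15 0.09 -1 0 0 -6.35" --pt "0.15 0.09 -1 0 0 -6.35" --pt "0.15 0.09 -1 0 0 -6.35" --pt "0.15 0.09 -1 0 0 -6.35" --pt "0.15 0.08 -1 0 0 -6.35" --pt "0.15 0.08 -1 0 0 -6.3" --grip 0.5

```text
clock: 22.5
position: [0.55, 0.0301, 0.1834]
ee_rot: [-3.102, -0.494, -0.0]
force: [-0.0, 0.3, 0.5]
width: 0.499
```

Emit:
move_arm --pt "0 0 0 0 0 0" --pt "0 0 0 0 0 0"

```text
clock: 22.7
position: [0.5501, 0.0292, 0.184]
ee_rot: [3.101, 0.505, -0.001]
force: [-0.4, -0.5, -0.2]
width: 0.501
```

```bash
python3 - <<'E'
from h import *
s=monitor.observe(); M=R.from_rotvec(s['ee_rot']).as_matrix(); print(s['clock'],s['position'],s['force'],s['width'],'yaw',np.degrees(np.arctan2(M[1,1],M[0,1])))
w=cam('wrist'); save(w,'bell2.png',2.0,(80,40,400,300))
for o in outline_of('wrist','bell')[:3]: print(o['p'],o['rect'])
print('crown est',((proj(w,[[.55,.0275,.086]])-[80,40])*2).round())
E
```

```text
22.7 [0.55013808 0.02920628 0.18397519] [-0.38590383 -0.47093899 -0.17521316] 0.5006992149028785 yaw -71.51331956028321
0.95 [258.1, 160.1, 51.8, 61.9]
0.5 [491.2, 0.0, 68.8, 63.4]
crown est [[398. 332.]]
```

View pics/bell2.png

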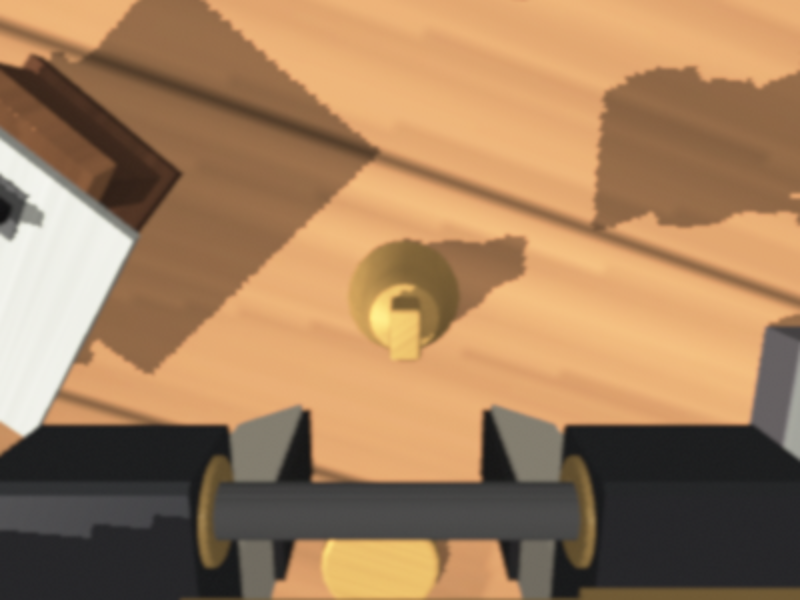

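The crown is square to the jaws, its top at crop px (405,335). I'll shift 3 mm along tool y and descend.

Emit:
move_arm --pt "0.1 -0.25 -2 0 0 0" --pt "0 0 -2.5 0 0 0" --pt "0 0 -2.5 0 0 0" --pt "0 0 -2.5 0 0 0" --pt "0 0 -1.8 0 0 0" --pt "0 0 -1 0 0 0" --pt "0 0 -0.5 0 0 0" --pt "0 0 0 0 0 0"

```text
clock: 23.6
position: [0.5517, 0.0255, 0.0561]
ee_rot: [-3.102, -0.497, -0.0]
force: [0.0, -0.7, 1.0]
width: 0.503
```

Emit:
move_arm --pt "0 0 0 0 0 0" --pt "0 0 0 0 0 0" --pt "0 0 0 0 0 0" --pt "0 0 0 0 0 0" --pt "0 0 0 0 0 0" --pt "0 0 0 0 0 0" --pt "0 0 0 0 0 0" --pt "0 0 0 0 0 0" --grip 0 --force 50

```text
clock: 24.4
position: [0.5517, 0.0254, 0.0561]
ee_rot: [3.102, 0.496, 0.001]
force: [0.3, -0.6, 4.8]
width: 0.152
```

Emit:
move_arm --pt "0 0 0.4 0 0 0" --pt "0 0 0.6 0 0 0" --pt "0 0 0 0 0 0" --pt "0 0 0 0 0 0"

```text
clock: 24.8
position: [0.5514, 0.0257, 0.066]
ee_rot: [-3.102, -0.497, -0.0]
force: [0.2, -0.3, -3.2]
width: 0.145
```

Bell held (14 mm, weight felt). Lift and carry it over the tank.

Emit:
move_arm --pt "0 0 1.5 0 0 0" --pt "0 0 3 0 0 0" --pt "0 0 3 0 0 0" --pt "0 0 3 0 0 0" --pt "0 0 3 0 0 0" --pt "0 -1 2 0 0 0" --pt "0 -2 0.5 0 0 0" --pt "0 -3 0 0 0 0"

```text
clock: 25.6
position: [0.5521, -0.0332, 0.2267]
ee_rot: [-3.1, -0.502, -0.003]
force: [0.9, -0.1, -2.8]
width: 0.145
```

Emit:
move_arm --pt "0 -3 0 0 0 0" --pt "0 -3 0 0 0 0" --pt "0 -3 0 0 0 0" --pt "0 -3 0 0 0 0" --pt "0 -3 0 0 0 0" --pt "0 -3 0 0 0 0" --pt "0 -2.5 0 0 0 0" --pt "0 -1.7 0 0 0 0"

```text
clock: 26.4
position: [0.5506, -0.2587, 0.2256]
ee_rot: [3.102, 0.493, -0.001]
force: [-0.6, -0.4, -3.4]
width: 0.15
```

Emit:
move_arm --pt "0 -0.9 0 0 0 0" --pt "0 -0.1 0 0 0 0" --pt "0 0 0 0 0 0" --pt "0 0 0 0 0 0"

```text
clock: 26.8
position: [0.5518, -0.265, 0.2257]
ee_rot: [-3.101, -0.499, -0.0]
force: [-0.1, -0.1, -3.5]
width: 0.144
```

```bash
python3 - <<'E'
from h import *
s=monitor.observe(); print(s['clock'],s['position'],s['force'],s['width'])
c=cam('side'); w=cam('wrist')
p=np.array([.551,-.266]);y=.325;Rz=np.array([[np.cos(y),-np.sin(y)],[np.sin(y),np.cos(y)]])
# check tank rim corners by gradient: draw predicted outer rim in side & wrist
for n,cc,l,t,wd,h in (('side',c,250,150,170,190),('wrist',w,0,0,560,420)):
    i=cc[0][:,:,::-1].copy(); i=cv2.resize(i,None,fx=2,fy=2,interpolation=cv2.INTER_CUBIC)
    for hx,hy,z in ((75,65,.105),):
        P=[np.r_[p+Rz@np.array(v)/1000,z] for v in ((hx,hy),(hx,-hy),(-hx,-hy),(-hx,hy))]
        cv2.polylines(i,[(proj(cc,P)*2).round().astype(np.int32)],True,(0,0,255),1)
    i=i[2*t:2*(t+h),2*l:2*(l+wd)]; globals()[n]=cv2.resize(i,(int(i.shape[1]*400/i.shape[0]),400))
o=np.hstack([side,wrist]); print(o.shape); cv2.imwrite('pics/over.png',cv2.resize(o,(800,int(400*800/o.shape[1]))))
E
```

```text
26.8 [ 0.55182001 -0.26496784  0.22572942] [-0.10581935 -0.12575468 -3.52679916] 0.14430071435372757
(400, 890, 3)
```

Emit:
move_arm --pt "0 0 -1.5 0 0 0" --pt "0 0 -2.5 0 0 0" --pt "0 0 -2.5 0 0 0" --pt "0 0 -2.5 0 0 0" --pt "0 0 -2.5 0 0 0" --pt "0 0 -2 0 0 0" --pt "0 0 -1.2 0 0 0" --pt "0 0 -0.5 0 0 0"

```text
clock: 27.7
position: [0.5512, -0.2657, 0.0729]
ee_rot: [-3.101, -0.498, 0.002]
force: [-0.5, 0.5, -3.2]
width: 0.147
```

Emit:
move_arm --pt "0 0 -0.3 0 0 0" --pt "0 0 -0.3 0 0 0" --pt "0 0 -0.2 0 0 0" --pt "0 0 0 0 0 0"

```text
clock: 28.1
position: [0.5517, -0.2666, 0.0662]
ee_rot: [3.102, 0.497, 0.001]
force: [-0.0, -0.4, -3.5]
width: 0.143
```

Emit:
move_arm --pt "0 0 -0.15 0 0 0" --pt "0 0 -0.15 0 0 0" --pt "0 0 0 0 0 0"

```text
clock: 28.4
position: [0.5514, -0.2664, 0.0628]
ee_rot: [-3.102, -0.496, 0.0]
force: [0.9, 0.1, -3.0]
width: 0.146
```

Emit:
move_arm --pt "0 0 -0.1 0 0 0" --pt "0 0 -0.1 0 0 0" --pt "0 0 0 0 0 0"

```text
clock: 28.7
position: [0.5516, -0.2666, 0.0612]
ee_rot: [3.102, 0.497, 0.001]
force: [-2.0, -0.1, 0.2]
width: 0.149
```

Emit:
move_arm --pt "0 0 -0.08 0 0 0" --pt "0 0 0 0 0 0"

```text
clock: 28.9
position: [0.5517, -0.2666, 0.0612]
ee_rot: [-3.102, -0.496, -0.002]
force: [-3.1, 3.5, 9.6]
width: 0.145
```

Contact came at exactly the expected floor height (0.0611). Release and rise.

Emit:
move_arm --pt "0 0 0.05 0 0 0" --pt "0 0 0 0 0 0" --pt "0 0 0 0 0 0" --pt "0 0 0 0 0 0" --pt "0 0 0 0 0 0" --grip 0.38

```text
clock: 29.4
position: [0.5515, -0.2665, 0.0606]
ee_rot: [3.102, 0.497, -0.0]
force: [-0.4, -0.3, 0.2]
width: 0.38
```

Emit:
move_arm --pt "0 0 0.5 0 0 0" --pt "0 0 1 0 0 0" --pt "0 0 2 0 0 0" --pt "0 0 2.5 0 0 0" --pt "0 0 2.5 0 0 0" --pt "0 0 2.5 0 0 0" --pt "0 0 2.5 0 0 0" --pt "0 0 2 0 0 0"

```text
clock: 30.2
position: [0.5517, -0.2669, 0.2182]
ee_rot: [3.101, 0.496, 0.003]
force: [0.5, -1.0, -0.7]
width: 0.376
```

Emit:
move_arm --pt "0 0 2 0 0 0" --pt "0 0 1 0 0 0" --pt "0 0 0 0 0 0"

```text
clock: 30.5
position: [0.5521, -0.267, 0.2474]
ee_rot: [3.101, 0.496, 0.004]
force: [0.0, -0.7, 0.2]
width: 0.38
```

```bash
python3 - <<'E'
from h import *
s=monitor.observe(); print(s['clock'],s['position'],s['force'],s['width'])
w=cam('wrist'); hsv=cv2.cvtColor(w[0],cv2.COLOR_RGB2HSV)
b=[o for o in outline_of('wrist','bell')][:2]
for o in b: 
    r=o['rect']; print('bell',o['p'],r, w[0][o['mask']].mean(0).round())
print('pred bell crown top, base centre', proj(w,[[.5515,-.2665,.091],[.5515,-.2665,.005]]).round(), 'if on bench/upright rim pts',proj(w,[[.5515+.032*np.cos(a),-.2665+.032*np.sin(a),.01] for a in (0,1.57,3.14,4.71)]).round().tolist())
c=cam('side')
for th,z in (('lid',.09),('rest',.09)):
    for o in outline_of('side',th)[:2]: print(th,o['p'],o['rect'])
for th,z in (('bell',.05),('spool',.02),('cap',.01),('jar',.05),('bowl',.03),('blank',.04)):
    for o in outline_of('side',th)[:1]:
      r=cv2.minAreaRect(np.argwhere(o['mask'])[:,::-1].astype(np.float32)); print(th,round(o['p'],2),ray(c,r[0],z).round(3))
E
```

```text
30.5 [ 0.55208755 -0.26703675  0.24736021] [ 0.03461453 -0.68107313  0.18345383] 0.3804633205789079
bell 0.61 [259.3, 164.1, 36.6, 37.7] [190. 158.  93.]
pred bell crown top, base centre [[276. 192.]
 [277. 177.]] if on bench/upright rim pts [[284.0, 155.0], [253.0, 171.0], [269.0, 201.0], [300.0, 186.0]]
lid 0.76 [211.2, 158.3, 47.8, 43.9]
lid 0.72 [205.4, 330.7, 80.2, 68.3]
rest 0.87 [204.5, 165.1, 53.8, 47.9]
bell 0.78 [ 0.549 -0.265  0.05 ]
spool 0.74 [0.519 0.238 0.02 ]
cap 0.64 [ 0.378 -0.022  0.01 ]
jar 0.86 [ 0.772 -0.157  0.05 ]
bowl 0.7 [0.785 0.24  0.03 ]
blank 0.97 [0.595 0.445 0.04 ]
```

```bash
python3 -c "
from cell import workorder
print(workorder.sign_off())"
```

```text
the job is handed in; nothing more can be done
None
```

The lid is lying on the sloped rest and the bell is standing on the tank floor. I handed the job in at about 30.5 s of the 58 s allowed. No verdict is reported on hand-in.

**What I did:** I tipped the lid about 0.35 rad under the keeper clip, drew it out 3 cm, lifted it and laid it handle-end up on the rest. I then gripped the bell by its square crown and set it upright in the middle of the tank.

**Last checks:**
- **Lid:** after release, the picture showed it square on the board within a few mm of the predicted position, handle at the high end. At the end it was again detected on the rest.
- **Bell:** it touched down at exactly the expected floor height (reported z 0.061). Afterwards it was seen at about (0.549, −0.265), within a few mm of the tank's centre, with an outline that fits a bell standing upright.
- **Gripper:** it was open and clear, with no contact force.

**What failed or disagreed:**
- **First two grasps:** both closed above the handle and missed it. The fingertips are really about 35 mm shorter than the tool description says; I found this from the wrist picture and a gentle probe, then corrected for it.
- **Bystanders:** the cap, jar and blank were found where they started. The bowl was within about 20 mm of its first side-view reading, which I put down to detection noise. The last spool detection landed on the rest and looks false. The hammer and brush were not rechecked, and the arm touched none of these.
- **Tank check picture:** the view limit stopped me seeing the last picture before lowering the bell, so I lowered it using position and force readings only.

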